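# Hold the funnel over the refill jug

## Robot

A 6-joint arm with a two-finger parallel gripper is mounted at the origin on the work surface. World frame = base frame: x ahead of the robot, y to its left, z up, the work surface at z = 0. Lengths are in m, angles in rad, forces in N, time in s.
With the tool pointing down it reaches from about 0.225 to 0.875 m from the base axis. Payload 3.4 kg.
Tool frame: the origin (TCP) lies on the mounting face of the last link; the fingertips stand 173 mm ahead of it and the grasp point (between the pads) lies 155 mm ahead of it; z points along the fingers, y is the line along which they close (so a half turn about z gives the same grasp; the last joint's range is limited). The gripper opens to 85 mm and grips with 20 to 120 N. Pads are 22 mm wide; open, the fingers measure 114 mm over their backs; the gripper's body (76 mm by 85 mm) begins 54 mm behind the grasp point. The pads swing forward as they close: fully open they stand 13 mm farther back than shut.
Start: joints at [-1.28, 0.276, 1.505, -0, 1.361, -0.121], TCP at [0.23, -0.527, 0.405] pointing down, gripper open.
Joint ranges: [-2.89, 2.89], [-0.75, 2.08], [0.22, 2.7], [-1.18, 4.32], [0.11, 2.71], [-2.7, 2.7]. Speed limits (rad/s): [2.57, 2.57, 3.14, 3.14, 3.14, 3.14].

## Interface

Orientations are given as a unit quaternion [w, x, y, z].
In Python, from rig import manip gives the robot as it stands.
- The arm moves only by the tool carry_out, never from a script. Its arguments are lists of equal length, an entry for each row: "linear": the shift along the world's x, y, z each as a share of 500 mm, from -1 to 1, a list of three; "angular": the turn, a rotation vector about the world's x, y, z each as a share of 0.08 rad, from -1 to 1, a list of three; "hand": the opening, from 0 (shut) to 1 (fully open). In form: {"linear": [[x, y, z], ...], "angular": [[rx, ry, rz], ...], "hand": [hand, ...]}. A call has 1 to 8 rows; each row shifts and turns the commanded pose from where the row before left it; what a row does not reach is not made up. A row lasts 1/12 s, in which the tool goes at most 41.7 mm and 7.16 degrees, less where a joint would pass 70% of its speed; a pose out of reach is approached as far as the arm can. A call with a number of a shift or a turn outside -1 to 1 is refused whole. A call with a gripper value outside its range is refused whole. The fingers move at their own pace and stop on an object; "force" is the grip in N (left out, the last holds). Time passes only in rows, so rows that do not move let the fingers close. It gives the time, the measured TCP pose, the force, the opening and the grip force at its end, in the units of the state.
- manip.get_state(): the state, without advancing time (a new reading comes with each control period).
- manip.get_image(name): name is "scene" or "top" or "wrist"; returns the picture (420x560x3 uint8, red, green, blue); there is no depth.
- manip.camera_params(name): a dict with "fx", "fy", "cx", "cy" (pixels), "view" (4x4, takes a point from world to camera coordinates); the wrist camera has in their place "hand_eye" (4x4, takes a point from camera to tool coordinates, whose origin is the TCP and whose axes are the flange's). Camera axes: x right, y down, z forward; pixel columns grow to the right and rows downward; lengths in m; the calibration is good to about 2 mm. A picture is of the moment at which its call begins: read the wrist's pose just before it. camera_params takes no time and is no camera call.
- manip.sign_off(): hands the job in; it is judged then, once.
The state is a dict: "clock": time; "qpos": joint angles; "qd": joint speeds; "effort": joint torques, N m; "position": TCP position; "ee_rot": TCP orientation; "contact_force": force on the tool from outside, world axes, zero at the start; "moment": the same for the moment, N m; "width": finger opening in m; "gripper_force": force on a finger pad.
Only numpy, scipy, OpenCV 4.12 (cv2) and the standard library are available. Lean on these libraries where they do the work, as an engineer would, in place of code of your own. Each camera call takes 0.05 s, during which the arm holds its last target. There are 200 camera calls.

## Task

We are about to top up the open-necked refill jug. First lift the upturned dosing cup off its neck and stand it, still upside down, on the clear worktop beside the jug; then take the steel funnel out of its stand by its black tab, carry it over the bottle crate without touching the crate or bottles, and finish while holding it still and upright over the jug, spout centred over the neck opening with its end about a centimetre above the rim. The funnel must never touch the jug or the cup, and the jug and the other things stay where they are; do not let go of the funnel at the end.

Things in the scene. Friction and masses are not known exactly. Their poses are not given: they have to be found in the camera images.
- jug: Loose white refill jug, about 1 kg, left or right of the crate: round body 110 mm across, upright to 76 mm, shoulder sloping to 95 mm, open neck 47 mm outside, 40 mm inside, rim 138 mm up. Loop handle on its own +x side, low, to 85 mm from the axis. Origin: centre of underside, z up. The worktop is clear for 90 mm round it, towards the robot and away from the crate.
- jug_mouth (a point): Centre of the jug's neck opening, level with the rim (138 mm above the worktop), z up.
- cup: Loose plain grey dosing cup, 30 g, 58 mm outside diameter, 42 mm tall, upside down over the jug's neck (closed end up, 39 mm deep inside, loose by 2.5 mm all round; lifts straight off). Origin: centre of its open rim, its lower end, 99 mm above the worktop at the start; z points to the closed end. Grip it across its diameter from above.
- funnel: Loose steel funnel, about 120 g: spout 14 mm across at its end, 46 mm across at 50 mm up, then a flat shoulder and a bowl 92 mm across, rim at 82 mm. Upright black grip tab on its own -x side, centred 68 mm from the axis: 12 mm thick (along y), 26 mm wide (along x), 70 to 116 mm above the spout's end. Origin: centre of the spout's end, z up, 15 mm above the worktop at the start.
- funnel_tip (a point): Centre of the lower end of the funnel's spout (same point as the funnel's origin).
- funnel_grip (a point): Where to grip the black tab from above: 68 mm along the funnel's -x from its axis and 100 mm above the spout's end; close the fingers along the funnel's y. Axes as the funnel's.
- stand: Fixed aluminium stand for the funnel: a plate 120 by 120 mm, top 65 mm above the worktop, on four legs, with a 57 mm hole through which the spout hangs. Origin: centre of its underside at worktop level. It stands on the other side of the crate from the jug.
- crate: Fixed open wooden bottle crate between the jug and the stand, 340 mm long (its x), 96 mm wide (its y), 85 mm tall, holding three bottles that reach up to 181 mm above the worktop. Origin: centre of its underside.
- bottle_near: Bystander: white bottle with a green cap, 68 mm across, 175 mm tall, loose in the crate's compartment nearest the robot. Origin: centre of its underside.
- bottle_mid: Bystander: white bottle, 72 mm across, 165 mm tall, loose in the crate's middle compartment. Origin: centre of its underside.
- bottle_far: Bystander: clear bottle, 64 mm across, 175 mm tall, loose in the crate's farthest compartment. Origin: centre of its underside.
Things that resemble listed ones, but are neither listed nor needed, are in the scene too. Leave any yellow look-alike of the jug alone.

How it is judged:
On the way, in this order (a step that is already met when the one before it is completed fails the run):
1. the dosing cup stands upside down on the worktop beside the jug, let go (height (world z) of cup between -0.008 and 0.008 m and angle between cup's own z axis and vertical below 0.15 rad and linear speed of cup below 0.03 m/s and contact force between cup and the fingers below 0.1 N), for 0.2 s.
2. the funnel is lifted clear of its stand (height (world z) of funnel_tip above 0.09 m and contact force between funnel and the fingers above 0.3 N), for 0.2 s.
At the end, for the whole second after the job is handed in: The fingers alone hold the funnel, still, within 0.12 rad of upright, spout end within 10 mm of the neck axis and 3 to 22 mm above the rim; the cup stands upside down on the worktop, let go; the jug is upright; jug and bottles are within 30 mm of their starts (all of step 1 and horizontal distance between funnel_tip and jug_mouth below 0.01 m and z of funnel_tip in the frame of jug_mouth between 0.003 and 0.022 m and angle between funnel's own z axis and vertical below 0.12 rad and linear speed of funnel below 0.02 m/s and angular speed of funnel below 0.2 rad/s and contact force between funnel and the fingers above 0.3 N and contact force between funnel and jug below 0.05 N and contact force between funnel and cup below 0.05 N and contact force between funnel and stand below 0.05 N and contact force between funnel and crate below 0.05 N and contact force between funnel and bottle_near below 0.05 N and contact force between funnel and bottle_mid below 0.05 N and contact force between funnel and bottle_far below 0.05 N and angle between jug's own z axis and vertical below 0.05 rad and height (world z) of jug below 0.01 m and distance of each of jug, bottle_near, bottle_mid, bottle_far from where it was at the start of the episode below 0.03 m); the arm keeps its last pose, push and grip.
It fails at once if the funnel touches the jug or the cup (contact force between funnel and jug above 0.5 N or contact force between funnel and cup above 0.5 N).
It fails at once if the funnel touches the crate or a bystander (contact force between funnel and crate above 0.5 N or contact force between funnel and bottle_near above 0.5 N or contact force between funnel and bottle_mid above 0.5 N or contact force between funnel and bottle_far above 0.5 N).
It fails at once if the jug is tipped or pushed away (angle between jug's own z axis and vertical above 0.25 rad or distance of jug from where it was at the start of the episode above 0.03 m).
It fails at once if a bottle is disturbed (distance of any of bottle_near, bottle_mid, bottle_far from where it was at the start of the episode above 0.03 m or angle between any of bottle_near, bottle_mid, bottle_far's own z axis and vertical above 0.35 rad).
It also fails if it takes over 72 s, if anything falls off the work surface, if the arm or the gripper's body presses on something with over 40 N, if the wrist force passes 120 N, or if a joint passes its speed limit or range.

## Working session

There is one attempt and no reset: what is moved stays moved. The work goes in short steps, Python scripts to look and compute and a tool call to move; the robot and the scene stay as the last step left them, time stands still between calls to the robot, and variables do not carry over. Pictures are saved under pics/ and viewed, at most 11 in all, crops included, and the job is handed in when it is done.

Besides the shell and the picture viewer there is one more tool, called after "Request:" as name(argument=value, ...), one argument or row to a line, values as JSON. carry_out: Moves the arm, as the interface text tells. Its arguments: {"type":"object","properties":{"linear":{"type":"array"},"angular":{"type":"array"},"hand":{"type":"array"},"force":{"type":"number"}},"required":["linear","angular","hand"]}

```bash
mkdir -p pics; cat > h.py <<'E'
from rig import manip
import numpy as np, cv2
def save(n,f):
    im=manip.get_image(n); cv2.imwrite('pics/'+f,im[:,:,::-1]); return im
def project(n,P):
    c=manip.camera_params(n); V=np.array(c['view']); P=np.atleast_2d(P); q=P@V[:3,:3].T+V[:3,3]
    return np.c_[c['fx']*q[:,0]/q[:,2]+c['cx'],c['fy']*q[:,1]/q[:,2]+c['cy']]
def atz(n,uv,z):
    c=manip.camera_params(n); V=np.array(c['view']); R=V[:3,:3]; o=-R.T@V[:3,3]
    d=R.T@np.array([(uv[0]-c['cx'])/c['fx'],(uv[1]-c['cy'])/c['fy'],1]); return o+d*(z-o[2])/d[2]
E
python3 - <<'E'
from h import *
a=save('top','top0.png'); b=save('scene','scene0.png')
for n in('top','scene'):
    c=manip.camera_params(n);V=np.array(c['view']);print(n,c['fx'],-V[:3,:3].T@V[:3,3])
print(manip.get_state())
E
```

```text
top 414.4059043565391 [0.37215787 0.00500584 0.84944984]
scene 382.4406168455534 [ 0.90875903 -0.20770983  0.6551103 ]
{'clock': 0.1, 'qpos': array([-1.28003124e+00,  2.76527147e-01,  1.50600894e+00, -1.10015928e-05,
        1.36068455e+00, -1.20967711e-01]), 'qd': array([ 1.84705908e-04, -1.24805992e-03, -2.19915831e-03, -2.53848467e-03,
       -8.16113364e-05,  5.62133823e-04]), 'effort': array([ 2.01228147e-03, -4.17696404e+01, -2.46405923e+01, -1.89210305e-04,
        5.94145444e-03,  3.22518737e-06]), 'position': array([ 0.23007017, -0.52676226,  0.40392764]), 'ee_rot': array([-8.10604852e-04,  9.78883687e-01,  2.04416402e-01, -7.43834408e-05]), 'contact_force': array([-0.4308442 ,  0.16819576, -0.26877498]), 'moment': array([-0.01289192, -0.00898442,  0.00770925]), 'gripper_force': 0.0, 'width': 0.08532185111132869}
```

View pics/top0.png

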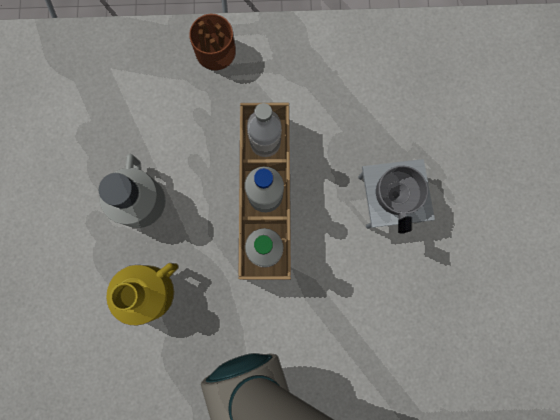

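View pics/scene0.png

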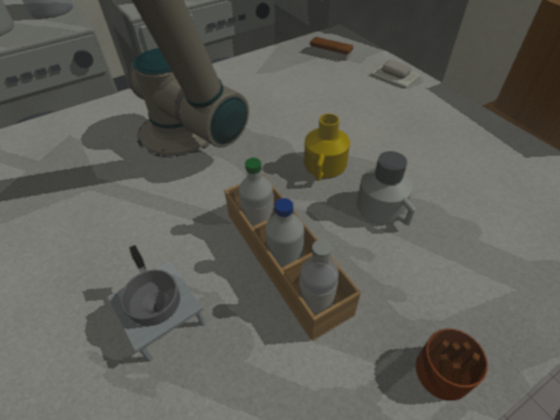

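The top view shows the white jug with the grey cup at about (118,190), the yellow look-alike at (140,295), the crate at (265,190), and the funnel at (402,190) with its tab at (405,225). The white jug with the grey cup fits the description. I'll confirm that in an enlarged crop.

```bash
python3 - <<'E'
from h import *
t=cv2.imread('pics/top0.png'); s=cv2.imread('pics/scene0.png')
A=cv2.resize(t[140:240,80:180],(400,400),interpolation=3)
B=cv2.resize(t[145:245,350:450],(400,400),interpolation=3)
cv2.imwrite('pics/crop1.png',np.hstack([A,B]))
E
```

```text
(no output)
```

View pics/crop1.png

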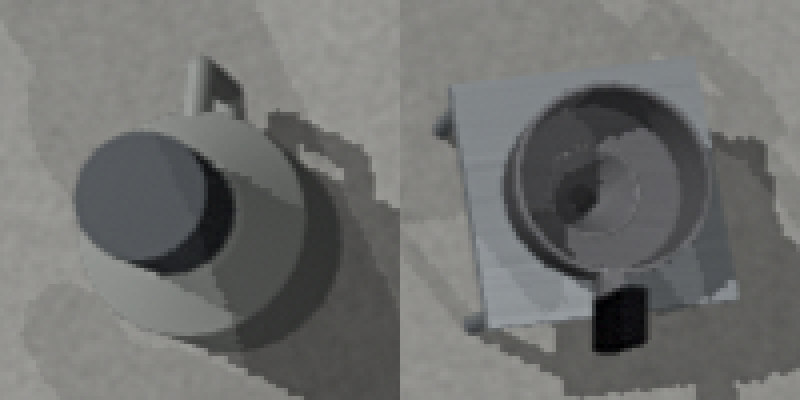

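```bash
python3 - <<'E'
from h import *
def cr(x,y,ox,oy): return (ox+(x+.5)/4-.5, oy+(y+.5)/4-.5)
r=lambda p:np.round(p,4)
cup=atz('top',cr(141,197,80,140),.141); print('cup',r(cup), 'L/R width',r(atz('top',cr(76,197,80,140),.141)-atz('top',cr(207,197,80,140),.141)))
print('body',r(atz('top',cr(191,222,80,140),.076)))
f=atz('top',cr(208,181,350,145),.097); print('fun',r(f),'w',r(atz('top',cr(105,181,350,145),.097)-atz('top',cr(311,181,350,145),.097)))
t=atz('top',cr(234,320,350,145),.131); print('tab',r(t), np.linalg.norm((t-f)[:2]), np.arctan2(*(f-t)[1::-1]))
# stand corners at z .065
for c in [(52,85),(300,57),(338,298),(88,327)]: print('st',r(atz('top',cr(*c,350,145),.065)))
for p in [(243,102),(290,102),(290,278),(239,278)]: print('cr',r(atz('top',p,.085)))
print('scene proj', project('scene',[cup,[f[0],f[1],.097],t]).round(1))
E
python3 - <<'E'
import cv2,numpy as np
s=cv2.imread('pics/scene0.png')
A=cv2.resize(s[140:240,340:440],(400,400),interpolation=3)
B=cv2.resize(s[235:335,100:200],(400,400),interpolation=3)
cv2.imwrite('pics/crop2.png',np.hstack([A,B]))
E
```

```text
cup [0.5249 0.2778 0.141 ] L/R width [0.0016 0.0575 0.    ]
body [0.526  0.2786 0.076 ]
fun [ 0.5176 -0.2361  0.097 ] w [0.0026 0.0947 0.    ]
tab [ 0.4493 -0.2318  0.131 ] 0.06849356936602612 -0.062010011438026806
st [ 0.5734 -0.1744  0.065 ]
st [ 0.5839 -0.2955  0.065 ]
st [ 0.4655 -0.3036  0.065 ]
st [ 0.4549 -0.1842  0.065 ]
cr [0.7025 0.0547 0.085 ]
cr [ 0.6998 -0.0367  0.085 ]
cr [ 0.3625 -0.0253  0.085 ]
cr [0.3649 0.0675 0.085 ]
scene proj [[390.5 160. ]
 [148.2 291.1]
 [131.5 249.4]]
```

View pics/crop2.png

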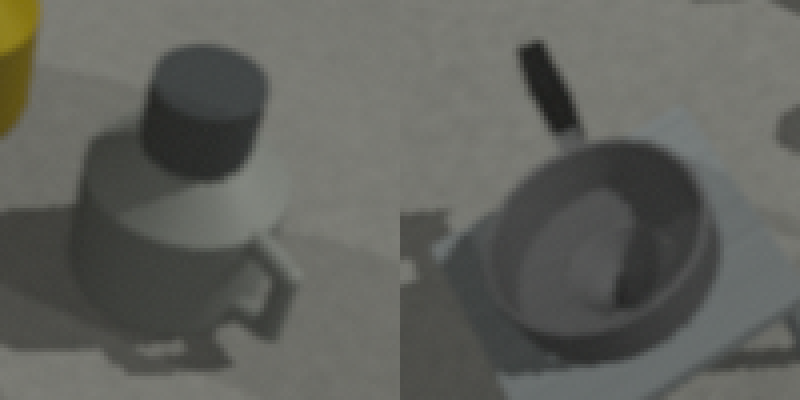

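Cup top, jug body and funnel rim agree between the two cameras to within about 3 mm: cup at (0.525, 0.278), funnel at (0.518, -0.236), tab at (0.449, -0.232). The sizes also match (cup 57.5 mm wide, tab 68.5 mm from the axis). I'll move over the jug at a safe height.

Request:
carry_out(
  linear=[
    [0.02,0.06,0.01],
    [0.02,0.06,0.01],
    [0.02,0.06,0.01],
    [0.02,0.06,0.01],
    [0.02,0.06,0.01],
    [0.02,0.06,0.01],
    [0.02,0.06,0],
    [0.02,0.06,0],
  ],
  angular=[
    [0,0,0.6],
    [0,0,0.6],
    [0,0,0.6],
    [0,0,0.6],
    [0,0,0.6],
    [0,0,0.6],
    [0,0,0.6],
    [0,0,0.6],
  ],
  hand=[1,1,1,1,1,1,1,1],
)

```text
clock: 0.77
position: [0.3102, -0.2854, 0.4347]
ee_rot: [0.0, 0.922, 0.388, 0.0]
contact_force: [0.7, 0.1, 0.4]
width: 0.0852
gripper_force: 0.0
```

Request:
carry_out(
  linear=[
    [0.02,0.06,0],
    [0.02,0.06,0],
    [0.02,0.06,0],
    [0.02,0.06,0],
    [0.02,0.06,0],
    [0.02,0.06,0],
    [0.02,0.06,0],
    [0.02,0.06,0],
  ],
  angular=[
    [0,0,0.6],
    [0,0,0.6],
    [0,0,0.6],
    [0,0,0.6],
    [0,0,0.6],
    [0,0,0.6],
    [0,0,0.6],
    [0,0,0.6],
  ],
  hand=[1,1,1,1,1,1,1,1],
)

```text
clock: 1.43
position: [0.39, -0.0453, 0.4346]
ee_rot: [-0.0, 0.83, 0.557, -0.0]
contact_force: [1.1, -1.3, 0.5]
width: 0.0852
gripper_force: 0.0
```

Request:
carry_out(
  linear=[
    [0.03,0.07,0],
    [0.03,0.07,0],
    [0.03,0.07,0],
    [0.03,0.07,0],
    [0.03,0.07,0],
    [0.03,0.07,0],
    [0.03,0.07,0],
    [0,0,0],
  ],
  angular=[
    [0,0,0.6],
    [0,0,0.6],
    [0,0,0.6],
    [0,0,0.6],
    [0,0,0.6],
    [0,0,0.6],
    [0,0,0.6],
    [0,0,0],
  ],
  hand=[1,1,1,1,1,1,1,1],
)

```text
clock: 2.1
position: [0.4972, 0.2033, 0.4337]
ee_rot: [-0.001, 0.724, 0.69, 0.002]
contact_force: [0.4, 0.8, 0.6]
width: 0.0857
gripper_force: 0.0
```

```bash
cat >> h.py <<'E'
from scipy.spatial.transform import Rotation as Ro
def wcam():
    s=manip.get_state(); im=manip.get_image('wrist'); c=manip.camera_params('wrist')
    T=np.eye(4); T[:3,:3]=Ro.from_quat(np.array(s['ee_rot']),scalar_first=True).as_matrix(); T[:3,3]=s['position']
    return im,T@np.array(c['hand_eye']),c
def watz(W,c,uv,z):
    d=W[:3,:3]@np.array([(uv[0]-c['cx'])/c['fx'],(uv[1]-c['cy'])/c['fy'],1]); o=W[:3,3]; return o+d*(z-o[2])/d[2]
def wproj(W,c,P):
    q=(np.atleast_2d(P)-W[:3,3])@W[:3,:3]; return np.c_[c['fx']*q[:,0]/q[:,2]+c['cx'],c['fy']*q[:,1]/q[:,2]+c['cy']]
E
python3 - <<'E'
from h import *
im,W,c=wcam(); np.save('W1.npy',W); cv2.imwrite('pics/w1.png',im[:,:,::-1])
print(W.round(3),c['fx'],wproj(W,c,[[.525,.278,.141]]).round(1))
E
```

```text
[[ 0.999 -0.048 -0.013  0.501]
 [-0.05  -0.965 -0.258  0.27 ]
 [-0.     0.259 -0.966  0.403]
 [ 0.     0.     0.     1.   ]] 291.9946687882164 [[307.5 123.7]]
```

View pics/w1.png

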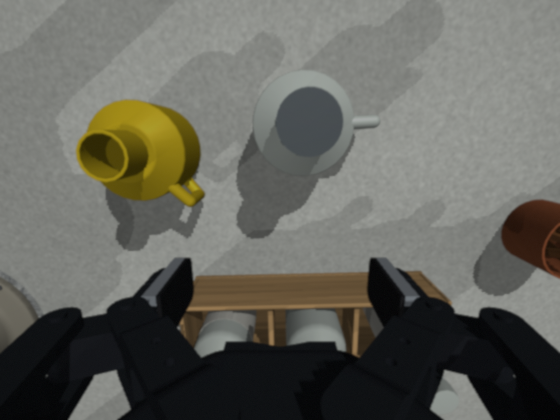

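The wrist view shows the cup disc centred at (309,121), within 2 px of my prediction, so I refine it to (0.526, 0.279). The space above it in the image (+y) is clear. I'll centre over the cup and descend.

Request:
carry_out(
  linear=[
    [0.02,0.05,0],
    [0.02,0.05,0],
    [0.018,0.05,0],
    [0,0,-0.06],
    [0,0,-0.06],
    [0,0,-0.06],
    [0,0,-0.04],
    [0,0,0],
  ],
  angular=[
    [0,0,0.6],
    [0,0,0],
    [0,0,0],
    [0,0,0],
    [0,0,0],
    [0,0,0],
    [0,0,0],
    [0,0,0],
  ],
  hand=[1,1,1,1,1,1,1,1],
)

```text
clock: 2.82
position: [0.5221, 0.2712, 0.3198]
ee_rot: [-0.002, 0.71, 0.704, -0.005]
contact_force: [-0.1, -0.3, -0.4]
width: 0.0855
gripper_force: 0.0
```

Request:
carry_out(
  linear=[
    [0.008,0.016,0],
    [0,0,0],
    [0,0,-0.03],
    [0,0,-0.03],
    [0,0,-0.03],
    [0,0,0],
    [0,0,0],
  ],
  angular=[
    [0,0,0],
    [0,0,0],
    [0,0,0],
    [0,0,0],
    [0,0,0],
    [0,0,0],
    [0,0,0],
  ],
  hand=[1,1,1,1,1,1,1],
  force=25,
)

```text
clock: 3.4
position: [0.5287, 0.2812, 0.281]
ee_rot: [0.0, 0.71, 0.705, 0.001]
contact_force: [-0.4, 0.5, 0.4]
width: 0.0852
gripper_force: 0.0
```

Request:
carry_out(
  linear=[
    [-0.005,-0.004,-0.01],
    [0,0,0],
    [0,0,0],
    [0,0,0],
    [0,0,0],
    [0,0,0],
    [0,0,0],
    [0,0,0],
  ],
  angular=[
    [0,0,0],
    [0,0,0],
    [0,0,0],
    [0,0,0],
    [0,0,0],
    [0,0,0],
    [0,0,0],
    [0,0,0],
  ],
  hand=[1,1,0.5,0.5,0.5,0.5,0.5,0.5],
  force=25,
)

```text
clock: 4.07
position: [0.5259, 0.2792, 0.2755]
ee_rot: [0.0, 0.71, 0.705, 0.001]
contact_force: [-1.4, -0.6, 5.4]
width: 0.0564
gripper_force: 26.9
```

Request:
carry_out(
  linear=[
    [0,0,0.02],
    [0,0,0.03],
    [0,0,0.03],
    [0,0,0.03],
    [0,0,0.03],
    [0,0,0],
    [0,0,0],
  ],
  angular=[
    [0,0,0],
    [0,0,0],
    [0,0,0],
    [0,0,0],
    [0,0,0],
    [0,0,0],
    [0,0,0],
  ],
  hand=[0.5,0.5,0.5,0.5,0.5,0.5,0.5],
)

```text
clock: 4.65
position: [0.5258, 0.2791, 0.3454]
ee_rot: [0.0, 0.71, 0.705, 0.001]
contact_force: [-0.7, 0.4, 0.2]
width: 0.0563
gripper_force: 26.7
```

Request:
carry_out(
  linear=[
    [0,0.04,0],
    [0,0.06,0],
    [0,0.06,0],
    [0,0.06,0],
    [0,0,0],
    [0,0,0],
  ],
  angular=[
    [0,0,0],
    [0,0,0],
    [0,0,0],
    [0,0,0],
    [0,0,0],
    [0,0,0],
  ],
  hand=[0.5,0.5,0.5,0.5,0.5,0.5],
)

```text
clock: 5.15
position: [0.5251, 0.3902, 0.3428]
ee_rot: [-0.0, 0.709, 0.705, -0.002]
contact_force: [-0.0, -1.7, 0.4]
width: 0.0569
gripper_force: 26.7
```

Request:
carry_out(
  linear=[
    [0,0,-0.05],
    [0,0,-0.06],
    [0,0,-0.06],
    [0,0,-0.06],
    [0,0,-0.05],
    [0,0,-0.03],
    [0,0,0],
    [0,0,0],
  ],
  angular=[
    [0,0,0],
    [0,0,0],
    [0,0,0],
    [0,0,0],
    [0,0,0],
    [0,0,0],
    [0,0,0],
    [0,0,0],
  ],
  hand=[0.5,0.5,0.5,0.5,0.5,0.5,0.5,0.5],
)

```text
clock: 5.82
position: [0.5253, 0.3877, 0.1885]
ee_rot: [-0.0, 0.71, 0.704, -0.002]
contact_force: [-0.2, 0.5, -0.7]
width: 0.0565
gripper_force: 26.8
```

Request:
carry_out(
  linear=[
    [0,0,-0.01],
    [0,0,-0.008],
    [0,0,-0.002],
    [0,0,-0.002],
    [0,0,0],
    [0,0,0],
  ],
  angular=[
    [0,0,0],
    [0,0,0],
    [0,0,0],
    [0,0,0],
    [0,0,0],
    [0,0,0],
  ],
  hand=[0.5,0.5,0.5,0.5,0.5,0.5],
)

```text
clock: 6.32
position: [0.5257, 0.3892, 0.1792]
ee_rot: [0.0, 0.71, 0.705, 0.0]
contact_force: [0.4, -0.5, -0.7]
width: 0.0569
gripper_force: 26.8
```

Request:
carry_out(
  linear=[
    [0,0,-0.002],
    [0,0,-0.002],
    [0,0,-0.001],
    [0,0,0],
    [0,0,0],
  ],
  angular=[
    [0,0,0],
    [0,0,0],
    [0,0,0],
    [0,0,0],
    [0,0,0],
  ],
  hand=[0.5,0.5,0.5,0.5,0.5],
)

```text
clock: 6.73
position: [0.5257, 0.3891, 0.1766]
ee_rot: [0.0, 0.71, 0.705, 0.0]
contact_force: [-0.6, -0.7, 2.6]
width: 0.0566
gripper_force: 26.9
```

Request:
carry_out(
  linear=[
    [0,0,0],
    [0,0,0],
    [0,0,0],
    [0,0,0],
    [0,0,0],
    [0,0,0],
    [0,0,0],
    [0,0,0],
  ],
  angular=[
    [0,0,0],
    [0,0,0],
    [0,0,0],
    [0,0,0],
    [0,0,0],
    [0,0,0],
    [0,0,0],
    [0,0,0],
  ],
  hand=[1,1,1,1,1,1,1,1],
)

```text
clock: 7.4
position: [0.5256, 0.389, 0.1762]
ee_rot: [0.0, 0.71, 0.705, 0.0]
contact_force: [-0.1, 0.3, 0.7]
width: 0.0855
gripper_force: 0.0
```

Request:
carry_out(
  linear=[
    [0,0,0.02],
    [0,0,0.05],
    [0,0,0.07],
    [0,0,0.08],
    [0,0,0.08],
    [0,0,0.08],
    [0,0,0.08],
    [0,0,0.06],
  ],
  angular=[
    [0,0,0],
    [0,0,0],
    [0,0,0],
    [0,0,0],
    [0,0,0],
    [0,0,0],
    [0,0,0],
    [0,0,0],
  ],
  hand=[1,1,1,1,1,1,1,1],
)

```text
clock: 8.07
position: [0.5252, 0.3889, 0.4414]
ee_rot: [0.001, 0.71, 0.705, 0.003]
contact_force: [0.5, -0.5, 0.4]
width: 0.085
gripper_force: 0.0
```

```bash
python3 - <<'E'
from h import *
im,W,c=wcam(); np.save('W2.npy',W); cv2.imwrite('pics/w2.png',im[:,:,::-1])
t=save('top','top2.png')
big=cv2.resize(t[150:240,30:180,::-1],None,fx=4,fy=4,interpolation=3)
cv2.imwrite('pics/m2.png',np.vstack([cv2.resize(im[:,:,::-1],(400,300)),cv2.resize(big,(400,240))]))
print(manip.get_state()['position'],W[:3,3])
print(wproj(W,c,[[.526,.279,.138],[.526,.389,.042]]).round(1))
E
```

```text
[0.52601908 0.38933531 0.44453193] [0.52634787 0.45575922 0.41025322]
[[280.1 307.1]
 [279.1 188.2]]
```

View pics/w2.png

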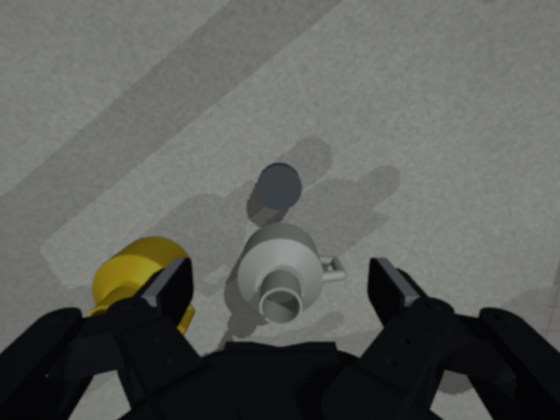

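The cup stands at (279,187), upright and clear of the jug. The open neck is at (281,305), where I predicted it, giving a mouth at (0.527, 0.280). Next I go to the funnel, turning the hand on the way.

Request:
carry_out(
  linear=[
    [-0.01,-0.052,0],
    [-0.01,-0.052,0],
    [-0.01,-0.052,0],
    [-0.01,-0.052,0],
    [-0.01,-0.052,0],
    [-0.01,-0.052,0],
    [-0.01,-0.052,0],
    [-0.01,-0.052,0],
  ],
  angular=[
    [0,0,-0.85],
    [0,0,-0.85],
    [0,0,-0.85],
    [0,0,-0.85],
    [0,0,-0.85],
    [0,0,-0.85],
    [0,0,-0.85],
    [0,0,-0.85],
  ],
  hand=[1,1,1,1,1,1,1,1],
)

```text
clock: 8.83
position: [0.4847, 0.1798, 0.4359]
ee_rot: [-0.0, 0.874, 0.487, -0.0]
contact_force: [-0.3, -0.6, -0.4]
width: 0.0849
gripper_force: 0.0
```

Request:
carry_out(
  linear=[
    [-0.01,-0.052,0],
    [-0.01,-0.052,0],
    [-0.01,-0.052,0],
    [-0.01,-0.052,0],
    [-0.01,-0.052,0],
    [-0.01,-0.052,0],
    [-0.01,-0.052,0],
    [-0.01,-0.052,0],
  ],
  angular=[
    [0,0,-0.85],
    [0,0,-0.85],
    [0,0,-0.85],
    [0,0,-0.85],
    [0,0,-0.85],
    [0,0,-0.85],
    [0,0,-0.85],
    [0,0,-0.85],
  ],
  hand=[1,1,1,1,1,1,1,1],
)

```text
clock: 9.5
position: [0.4446, -0.028, 0.436]
ee_rot: [-0.0, 0.972, 0.234, -0.0]
contact_force: [0.3, 0.8, 0.1]
width: 0.0852
gripper_force: 0.0
```

Request:
carry_out(
  linear=[
    [-0.01,-0.052,0],
    [-0.01,-0.052,0],
    [-0.01,-0.052,0],
    [-0.01,-0.052,0],
    [-0.01,-0.052,0],
    [-0.01,-0.052,0],
    [-0.01,-0.052,0],
    [-0.01,-0.052,0],
  ],
  angular=[
    [0,0,-0.85],
    [0,0,-0.85],
    [0,0,-0.85],
    [0,0,-0.85],
    [0,0,-0.85],
    [0,0,-0.85],
    [0,0,-0.85],
    [0,0,-0.85],
  ],
  hand=[1,1,1,1,1,1,1,1],
)

```text
clock: 10.17
position: [0.4048, -0.2359, 0.436]
ee_rot: [-0.0, 0.999, -0.036, -0.0]
contact_force: [0.3, -0.7, -0.6]
width: 0.0855
gripper_force: 0.0
```

Request:
carry_out(
  linear=[
    [0,0,0],
    [0,0,0],
    [0,0,0],
  ],
  angular=[
    [0,0,0],
    [0,0,0],
    [0,0,0],
  ],
  hand=[1,1,1],
)

```text
clock: 10.42
position: [0.4053, -0.2345, 0.4359]
ee_rot: [-0.001, 0.999, -0.034, -0.0]
contact_force: [0.3, -0.1, -0.6]
width: 0.0855
gripper_force: 0.0
```

```bash
python3 - <<'E'
from h import *
im,W,c=wcam(); np.save('W3.npy',W); cv2.imwrite('pics/w3.png',im[:,:,::-1])
s=manip.get_state();print(s['position'],s['ee_rot'],s['qpos'])
print(wproj(W,c,[[.518,-.236,.097],[.449,-.232,.131]]).round(1))
E
```

```text
[ 0.40545434 -0.2341575   0.4360097 ] [-4.98230991e-04  9.99432738e-01 -3.36732069e-02 -2.62120756e-04] [-6.72697697e-01  9.59125596e-02  1.65905726e+00  4.95467687e-04
  1.38763796e+00  9.65367298e-01]
[[274.5  83.9]
 [275.  158.9]]
```

View pics/w3.png

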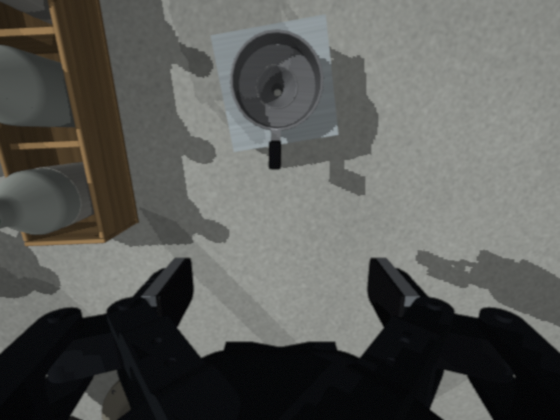

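The wrist view shows the funnel rim centred near (276,80) and the black tab near (275,155). I'll measure the tab's outline with code.

```bash
python3 - <<'E'
from h import *
W=np.load('W3.npy'); c=manip.camera_params('wrist'); im=cv2.imread('pics/w3.png')
g=im[130:180,255:300].max(2); m=(g<45).astype(np.uint8); ys,xs=np.nonzero(m)
print('bbox',xs.min()+255,xs.max()+255,ys.min()+130,ys.max()+130)
for y in range(0,50,3):
    r=np.nonzero(m[y])[0]
    if len(r): print(y+130,r.min()+255,r.max()+255, g[y,r].min())
print(np.round([watz(W,c,p,.097) for p in [(276.5,80),(232,80),(321,80),(276.5,30),(276.5,130)]],4))
def model(x,y,yaw):
    R=np.array([[np.cos(yaw),-np.sin(yaw)],[np.sin(yaw),np.cos(yaw)]])
    P=[[*(R@[-68+0*1e-3+a*13,b*6]/1000*1+[x,y]),z] for z in(.131,.085) for a in(-1,1) for b in(-1,1)]
    return wproj(W,c,P)
for q in [(.518,-.236,-.062),(.522,-.238,-.062),(.522,-.238,-.09)]: p=model(*q); print(q,p.round(1).tolist())
E
```

```text
bbox 269 280 141 168
142 270 279 13
145 270 280 16
148 269 280 16
151 269 280 14
154 269 280 14
157 270 280 14
160 270 280 14
163 269 280 11
166 269 279 14
[[ 0.5214 -0.2382  0.097 ]
 [ 0.5244 -0.1951  0.097 ]
 [ 0.5184 -0.2813  0.097 ]
 [ 0.5642 -0.2413  0.097 ]
 [ 0.4748 -0.2348  0.097 ]]
(0.518, -0.236, -0.062) [[281.2, 171.7], [268.4, 171.8], [281.1, 143.1], [267.9, 143.2], [281.2, 166.2], [270.1, 166.2], [281.0, 141.6], [269.7, 141.6]]
(0.522, -0.238, -0.062) [[283.1, 167.3], [270.2, 167.3], [283.0, 138.5], [269.7, 138.6], [282.8, 162.3], [271.7, 162.4], [282.6, 137.6], [271.3, 137.6]]
(0.522, -0.238, -0.09) [[280.6, 167.4], [267.8, 167.1], [281.3, 138.6], [268.0, 138.4], [280.7, 162.5], [269.6, 162.2], [281.2, 137.7], [269.9, 137.5]]
```

Request:
carry_out(
  linear=[
    [0.04,0.004,0],
    [0.053,0,0],
    [0,0,-0.05],
    [0,0,-0.07],
    [0,0,-0.07],
    [0,0,-0.06],
    [0,0,0],
    [0,0,0],
  ],
  angular=[
    [0,0,0],
    [0,0,0],
    [0,0,0],
    [0,0,0],
    [0,0,0],
    [0,0,0],
    [0,0,0],
    [0,0,0],
  ],
  hand=[1,1,1,1,1,1,0.6,0.6],
  force=60,
)

```text
clock: 11.13
position: [0.452, -0.2317, 0.3105]
ee_rot: [-0.001, 0.999, -0.033, -0.001]
contact_force: [0.4, -0.5, 0.5]
width: 0.0643
gripper_force: 0.0
```

```bash
python3 - <<'E'
from h import *
im,W,c=wcam(); np.save('W4.npy',W); cv2.imwrite('pics/w4.png',im[:,:,::-1])
s=manip.get_state();print(s['position'],s['ee_rot'],s['width'])
print(wproj(W,c,[[.5205,-.237,.097],[.452,-.232,.131]]).round(1))
E
```

```text
[ 0.45273385 -0.23242898  0.31218745] [ 2.16111295e-04  9.99443036e-01 -3.33680658e-02  3.79441709e-04] 0.05622459514210866
[[282.5 128.8]
 [281.8 258.2]]
```

View pics/w4.png

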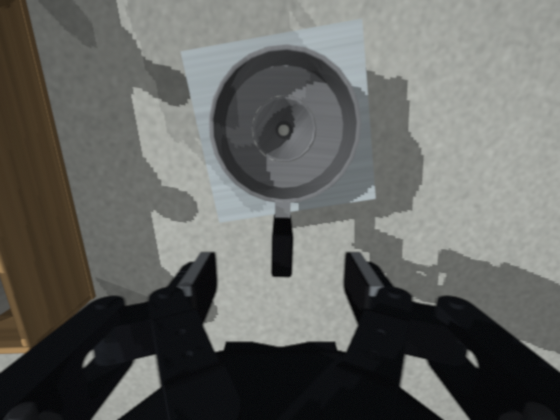

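The tab at (282,247) sits midway between the fingers, and the rim centre is near (284,125). I'll go down and grip.

Request:
carry_out(
  linear=[
    [0,0,-0.03],
    [0,0,-0.03],
    [0,0,-0.02],
    [0,0,0],
    [0,0,0],
    [0,0,0],
  ],
  angular=[
    [0,0,0],
    [0,0,0],
    [0,0,0],
    [0,0,0],
    [0,0,0],
    [0,0,0],
  ],
  hand=[0.6,0.6,0.6,0.6,0.6,0.6],
  force=60,
)

```text
clock: 11.68
position: [0.4527, -0.2333, 0.2726]
ee_rot: [0.001, 0.999, -0.034, 0.001]
contact_force: [-0.6, -0.4, 0.1]
width: 0.0512
gripper_force: 0.0
```

Request:
carry_out(
  linear=[
    [0,0,0],
    [0,0,0],
    [0,0,0],
    [0,0,0],
    [0,0,0],
    [0,0,0],
    [0,0,0],
    [0,0,0],
  ],
  angular=[
    [0,0,0],
    [0,0,0],
    [0,0,0],
    [0,0,0],
    [0,0,0],
    [0,0,0],
    [0,0,0],
    [0,0,0],
  ],
  hand=[0,0,0,0,0,0,0,0],
  force=60,
)

```text
clock: 12.35
position: [0.4523, -0.2331, 0.2718]
ee_rot: [0.0, 0.999, -0.034, 0.0]
contact_force: [-0.8, 0.5, 5.3]
width: 0.0113
gripper_force: 59.4
```

Request:
carry_out(
  linear=[
    [0,0,0],
    [0,0,0],
    [0,0,0],
    [0,0,0],
  ],
  angular=[
    [0,0,0],
    [0,0,0],
    [0,0,0],
    [0,0,0],
  ],
  hand=[0,0,0,0],
  force=60,
)

```text
clock: 12.68
position: [0.4523, -0.2331, 0.2718]
ee_rot: [0.0, 0.999, -0.034, 0.0]
contact_force: [-0.5, 0.3, 5.0]
width: 0.011
gripper_force: 59.4
```

Request:
carry_out(
  linear=[
    [0,0,0.01],
    [0,0,0.03],
    [0,0,0.04],
    [0,0,0.05],
    [0,0,0.06],
    [0,0,0.06],
    [0,0,0.06],
    [0,0,0.05],
  ],
  angular=[
    [0,0,0],
    [0,0,0],
    [0,0,0],
    [0,0,0],
    [0,0,0],
    [0,0,0],
    [0,0,0],
    [0,0,0],
  ],
  hand=[0,0,0,0,0,0,0,0],
)

```text
clock: 13.35
position: [0.4519, -0.2327, 0.453]
ee_rot: [0.0, 0.999, -0.034, 0.0]
contact_force: [-0.5, -1.0, -1.5]
width: 0.0111
gripper_force: 58.6
```

Request:
carry_out(
  linear=[
    [0,0,0.04],
    [0,0,0.02],
    [0,0,0],
    [0,0,0],
    [0,0,0],
  ],
  angular=[
    [0,0,0],
    [0,0,0],
    [0,0,0],
    [0,0,0],
    [0,0,0],
  ],
  hand=[0,0,0,0,0],
)

```text
clock: 13.77
position: [0.4518, -0.2327, 0.4793]
ee_rot: [-0.001, 0.999, -0.034, -0.002]
contact_force: [-0.3, -0.0, -1.4]
width: 0.0116
gripper_force: 58.7
```

```bash
python3 - <<'E'
from h import *
im,W,c=wcam(); np.save('W5.npy',W); cv2.imwrite('pics/w5.png',im[:,:,::-1])
s=manip.get_state();print(s['position'],s['ee_rot'],s['width'])
p=s['position'];yaw=-.068
f=p+np.array([.068*np.cos(yaw),.068*np.sin(yaw),-.2568+.082]);print(f,wproj(W,c,[f]))
R=np.array([[f[0]+.046*np.cos(a),f[1]+.046*np.sin(a),f[2]] for a in np.linspace(0,6.28,60)])
q=wproj(W,c,R);print(q.min(0),q.max(0))
print(wproj(W,c,[f-[0,0,.082]]))
E
```

```text
[ 0.4518825  -0.23278247  0.4791843 ] [-0.00107234  0.99941618 -0.03410487 -0.001736  ] 0.010889765399240744
[ 0.51972535 -0.23740291  0.3043843 ] [[281.33479118 129.31898465]]
[183.67599344  18.13856801] [379.13018764 222.29263936]
[[281.19518995 130.04325112]]
```

View pics/w5.png

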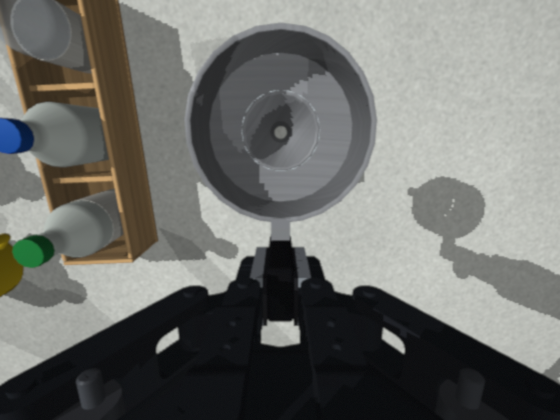

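The funnel is held level: the spout hole is at (281,131), where the model puts it (281,130), so the tip is 68 mm ahead of the tool axis. I carry it over at this height, spout end about 0.22 m and bottle tops 0.181 m.

Request:
carry_out(
  linear=[
    [0,0.02,0],
    [0,0.04,0],
    [0,0.05,0],
    [0,0.05,0],
    [0,0.05,0],
    [0,0.05,0],
    [0,0.05,0],
    [0,0.05,0],
  ],
  angular=[
    [0,0,0],
    [0,0,0],
    [0,0,0],
    [0,0,0],
    [0,0,0],
    [0,0,0],
    [0,0,0],
    [0,0,0],
  ],
  hand=[0,0,0,0,0,0,0,0],
)

```text
clock: 14.48
position: [0.4515, -0.0511, 0.4803]
ee_rot: [-0.0, 0.999, -0.034, -0.001]
contact_force: [0.9, 0.2, -1.2]
width: 0.0113
gripper_force: 58.6
```

Request:
carry_out(
  linear=[
    [0,0.05,0],
    [0,0.05,0],
    [0,0.05,0],
    [0,0.05,0],
    [0,0.05,0],
    [0,0.05,0],
    [0,0.05,0],
    [0,0.05,0],
  ],
  angular=[
    [0,0,0],
    [0,0,0],
    [0,0,0],
    [0,0,0],
    [0,0,0],
    [0,0,0],
    [0,0,0],
    [0,0,0],
  ],
  hand=[0,0,0,0,0,0,0,0],
)

```text
clock: 15.15
position: [0.4513, 0.1488, 0.4803]
ee_rot: [-0.0, 0.999, -0.034, -0.001]
contact_force: [0.2, -0.3, -1.0]
width: 0.0114
gripper_force: 58.6
```

Request:
carry_out(
  linear=[
    [0.004,0.05,0],
    [0.004,0.05,0],
    [0.004,0.05,0],
    [0.002,0.04,0],
    [0,0.03,0],
    [0,0.02,0],
    [0,0,0],
    [0,0,0],
  ],
  angular=[
    [0,0,0],
    [0,0,0],
    [0,0,0],
    [0,0,0],
    [0,0,0],
    [0,0,0],
    [0,0,0],
    [0,0,0],
  ],
  hand=[0,0,0,0,0,0,0,0],
)

```text
clock: 15.82
position: [0.4588, 0.2672, 0.4806]
ee_rot: [0.001, 0.999, -0.034, -0.001]
contact_force: [-0.4, -0.2, -1.4]
width: 0.011
gripper_force: 58.6
```

Request:
carry_out(
  linear=[
    [0,0,0],
    [0,0,0],
    [0,0,0],
  ],
  angular=[
    [0,0,0],
    [0,0,0],
    [0,0,0],
  ],
  hand=[0,0,0],
)

```text
clock: 16.07
position: [0.4591, 0.2662, 0.4813]
ee_rot: [0.0, 0.999, -0.035, 0.0]
contact_force: [-0.2, 1.0, -1.4]
width: 0.0114
gripper_force: 58.6
```

Request:
carry_out(
  linear=[
    [0,0.02,0],
    [0,0.017,0],
    [0,0,-0.02],
    [0,0,-0.04],
    [0,0,-0.04],
    [0,0,0],
    [0,0,0],
    [0,0,0],
  ],
  angular=[
    [0,0,0],
    [0,0,0],
    [0,0,0],
    [0,0,0],
    [0,0,0],
    [0,0,0],
    [0,0,0],
    [0,0,0],
  ],
  hand=[0,0,0,0,0,0,0,0],
)

```text
clock: 16.73
position: [0.4594, 0.2858, 0.4318]
ee_rot: [-0.0, 0.999, -0.034, 0.0]
contact_force: [-0.2, 0.3, -0.7]
width: 0.0113
gripper_force: 58.6
```

```bash
python3 - <<'E'
from h import *
s=manip.get_state();p=s['position'];print(p,s['ee_rot'])
a=save('scene','s6.png'); 
f=p+np.array([.0678,-.0048,-.2568]); m=np.array([.527,.280,.138])
uv=project('scene',[f,m,f+[0,0,.05],f+[0,0,.082]]);print(f,uv.round(1))
print(((uv-[330,70])*6).round(0))
b=a[70:170,330:460,::-1]
cv2.imwrite('pics/c6.png',cv2.resize(b,None,fx=6,fy=6,interpolation=3))
E
```

```text
[0.45942979 0.28579805 0.43176737] [-1.41267170e-04  9.99421470e-01 -3.40078853e-02  4.11109358e-04]
[0.52722979 0.28099805 0.17496737] [[396.  146.8]
 [391.8 161.3]
 [401.6 125.5]
 [405.5 110.6]]
[[396. 461.]
 [371. 548.]
 [429. 333.]
 [453. 244.]]
```

View pics/c6.png

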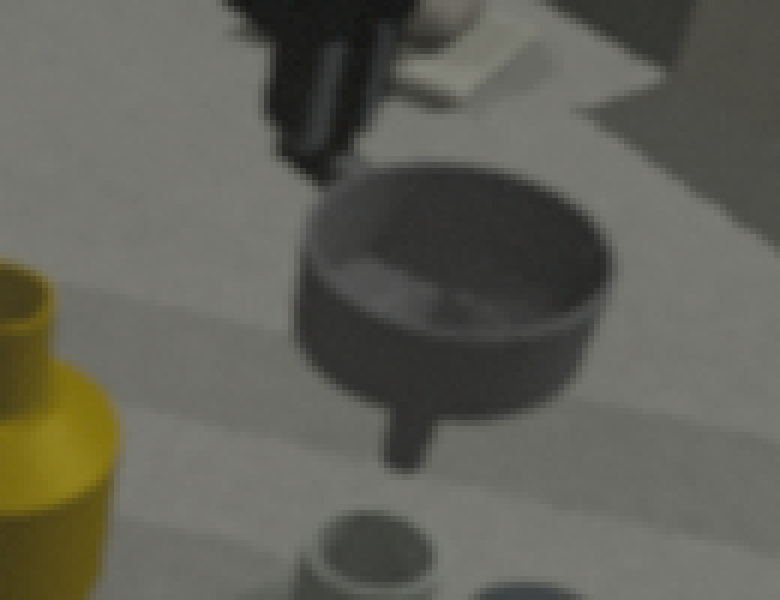

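In this view the spout end is at (404,463) and the neck opening is centred at (377,550). Both are offset from prediction by the same small calibration bias, so they are aligned to about 1 mm, with the tip 37 mm above the rim. I'll lower it 25 mm.

Request:
carry_out(
  linear=[
    [0,-0.002,-0.01],
    [0,0,-0.015],
    [0,0,-0.015],
    [0,0,-0.01],
    [0,0,0],
    [0,0,0],
    [0,0,0],
    [0,0,0],
  ],
  angular=[
    [0,0,0],
    [0,0,0],
    [0,0,0],
    [0,0,0],
    [0,0,0],
    [0,0,0],
    [0,0,0],
    [0,0,0],
  ],
  hand=[0,0,0,0,0,0,0,0],
)

```text
clock: 17.45
position: [0.4593, 0.2846, 0.4065]
ee_rot: [-0.0, 0.999, -0.034, 0.0]
contact_force: [-0.2, -0.9, -2.1]
width: 0.0114
gripper_force: 58.7
```

Request:
carry_out(
  linear=[
    [0,0,0],
    [0,0,0],
    [0,0,0],
    [0,0,0],
  ],
  angular=[
    [0,0,0],
    [0,0,0],
    [0,0,0],
    [0,0,0],
  ],
  hand=[0,0,0,0],
)

```text
clock: 17.78
position: [0.4592, 0.2846, 0.4063]
ee_rot: [0.0, 0.999, -0.034, 0.0]
contact_force: [-0.1, 0.2, -1.5]
width: 0.0112
gripper_force: 58.7
```

```bash
python3 - <<'E'
from h import *
s=manip.get_state();p=s['position'];print(p,s['ee_rot'])
a=save('scene','s7.png'); 
f=p+np.array([.0678,-.0048,-.2568]); m=np.array([.527,.280,.138])
uv=project('scene',[f,m]);print(f,((uv-[340,90])*6).round(0))
cv2.imwrite('pics/c7.png',cv2.resize(a[90:190,340:470,::-1],None,fx=6,fy=6,interpolation=3))
E
```

```text
[0.45916784 0.28455399 0.40633769] [ 2.95089353e-06  9.99418935e-01 -3.40849363e-02  1.01727919e-04]
[0.52696784 0.27975399 0.14953769] [[317. 402.]
 [311. 428.]]
```

View pics/c7.png

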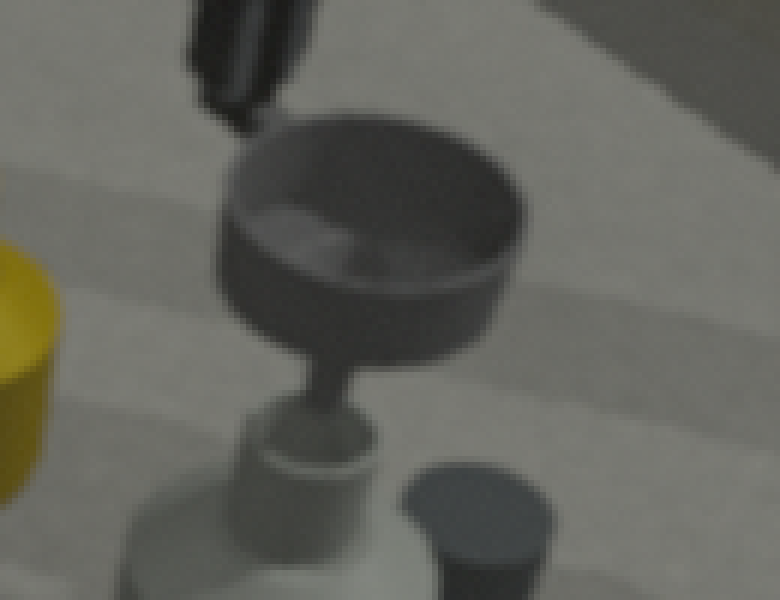

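The spout end is at (324,405), just above the neck opening centred near (317,430), which matches about 11 mm above the rim and centred. The cup stands apart from it at (480,520). Handing in.

```bash
python3 -c "
from rig import manip
print(manip.sign_off())"
```

```text
the job is handed in; nothing more can be done
None
```

The job is handed in, though the judge's result was not shown: the cup stands upside down on the worktop beside the jug, and the gripper holds the funnel still and upright, its spout within about 1 mm of the neck centre and about 11 mm above the rim.

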